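# Close up the row of driver-bit blocks

### The job

Close up the row of driver-bit blocks along the low aluminium fence bar: the longest block against the birch stop block that is fixed at one end of the bar, then the middle one, then the shortest, each with its long side flush against the robot's side of the bar and its end butted tight against its neighbour, leaving no gaps. Keep the blocks upright so that no bits fall out, and leave the mug of dowels, the clear hardware box, the glue bottle and the mallet where they are.

Things in the scene. Friction and masses are not known exactly. Their poses are not given: they have to be found in the camera images.
- fence: aluminium bar fixed to the desk, 356 mm long (own y), 12 mm thick, 15 mm high. Origin: on the desk, on the row's centre line, at mid length; own x points away from the robot; the bar fills own x = 22 to 34 mm, so a 44 mm deep block flush against it has its origin at own x = 0. No floor plate: the blocks stand on the desk
- stop: birch stop block without bits fixed to the desk at one end of the fence (either end, at own y = +162.5 or -162.5 mm of the fence), 30 mm long along the fence, 44 mm deep, 50 mm high, two dark screw heads on top; its inner face is 147.5 mm from the fence's middle. Origin: centre of its underside
- knob: round steel clamp knob fixed to the desk at the other end of the fence, 28 mm diameter, 22 mm high. Origin: centre of its underside
- long_block: loose solid birch block 100 mm long (own y axis), 44 mm deep (own x axis), 50 mm high, with a row of 5 steel driver bits standing along the middle of its top, 17 mm proud of it; the same either way round; about 190 g. Origin: centre of its underside, z up
- mid_block: loose solid birch block 75 mm long (own y axis), 44 mm deep (own x axis), 50 mm high, with a row of 3 steel driver bits standing along the middle of its top, 17 mm proud of it; the same either way round; about 140 g. Origin: centre of its underside, z up
- short_block: loose solid birch block 50 mm long (own y axis), 44 mm deep (own x axis), 50 mm high, with a row of 2 steel driver bits standing along the middle of its top, 17 mm proud of it; the same either way round; about 95 g. Origin: centre of its underside, z up
- mug: bystander: white ceramic mug, 76 mm diameter, 88 mm high, handle to own +y reaching 63 mm from the axis, loose on the desk, holding wooden dowels that reach 160 mm above the desk and stay within 40 mm of the axis. Origin: centre of its underside
- hardware_box: bystander: closed transparent box with a hinged lid, full of zinc hardware, 92 (own x, with hinge and clasp 100) x 72 x 36 mm high, loose on the desk. Origin: centre of its underside
- glue: bystander: white glue bottle, 52 mm diameter, 150 mm high, loose on the desk. Origin: centre of its underside
- mallet: bystander: wooden mallet lying on the desk beyond the fence; head 110 (own x) x 70 (own y) x 60 mm high, round handle 23 mm thick along own +y from the head to 260 mm from the origin, its axis 30 mm above the desk. Origin: centre of the head's underside

How it is judged:
At the end, for the whole second after the job is handed in: The long block stands against the stop block, the middle block against the long one and the short block against the middle one, each gap under 2.5 mm; every block is within 2.5 mm of flush with the fence bar, parallel to it within 0.04 rad, upright on the desk, released and at rest (horizontal distance between long_block and stop below 0.0675 m and horizontal distance between mid_block and long_block below 0.09 m and horizontal distance between short_block and mid_block below 0.065 m and x of long_block in the frame of fence between -0.0025 and 0.0025 m and y of long_block in the frame of fence between -0.15 and 0.15 m and angle between the y axis of each of long_block, mid_block, short_block and the y axis of fence, either way round below 0.04 rad and angle between each of long_block, mid_block, short_block's own z axis and vertical below 0.05 rad and height (world z) of each of long_block, mid_block, short_block below 0.003 m and linear speed of each of long_block, mid_block, short_block below 0.01 m/s and x of mid_block in the frame of fence between -0.0025 and 0.0025 m and y of mid_block in the frame of fence between -0.15 and 0.15 m and x of short_block in the frame of fence between -0.0025 and 0.0025 m and y of short_block in the frame of fence between -0.15 and 0.15 m); the robot touches nothing.
It fails at once if a bit block is tipped over (more than 35 degrees), so that its bits would fall out (angle between any of long_block, mid_block, short_block's own z axis and vertical above 0.6 rad).
It fails at once if the mug of dowels is pushed more than 15 mm or tipped (distance of mug from where it was at the start of the episode above 0.015 m or angle between mug's own z axis and vertical above 0.25 rad).
It fails at once if the hardware box is pushed more than 15 mm or tipped (distance of hardware_box from where it was at the start of the episode above 0.015 m or angle between hardware_box's own z axis and vertical above 0.25 rad).
It fails at once if the glue bottle is pushed more than 15 mm or tipped (distance of glue from where it was at the start of the episode above 0.015 m or angle between glue's own z axis and vertical above 0.25 rad).
It fails at once if the mallet is pushed more than 15 mm or tipped (distance of mallet from where it was at the start of the episode above 0.015 m or angle between mallet's own z axis and vertical above 0.25 rad).
It also fails if it takes over 72 s, if anything falls off the work surface, if the arm or the gripper's body presses on something with over 40 N, if the wrist force passes 120 N, or if a joint passes its speed limit or range.

### The arm

A 7-joint arm with a two-finger parallel gripper is mounted at the origin on the work surface. World frame = base frame: x ahead of the robot, y to its left, z up, the work surface at z = 0. Lengths are in m, angles in rad, forces in N, time in s.
With the tool pointing down it reaches from about 0.425 to 0.875 m from the base axis. Payload 4.7 kg.
Tool frame: the origin (TCP) lies on the centre line of the jaws, within the pads' length; the fingertips stand 14 mm ahead of it and the grasp point (between the pads) lies 5 mm behind it; z points along the fingers, y is the line along which they close (so a half turn about z gives the same grasp; the last joint's range is limited). The gripper opens to 87 mm and grips with 3 to 60 N. Pads are 19 mm wide; open, the fingers measure 117 mm over their backs; the gripper's body (75 mm by 190 mm) begins 51 mm behind the grasp point.
Start: joints at [-1.331, 0.321, -0.07, 1.45, 0.023, 1.371, -0.057], TCP at [0.146, 0.634, 0.237] pointing down, gripper open.
Joint ranges: [-2.86, 2.86], [-0.3, 2.09], [-1.38, 1.24], [0.06, 2.45], [-1.56, 4.7], [0.09, 2.05], [-2.69, 2.69]. Speed limits (rad/s): [2.57, 2.57, 3.14, 3.14, 3.14, 3.14, 3.14].

### API

Orientations are given as a rotation vector (axis times angle).
In Python, from bench import ctrl gives the robot as it stands.
- The arm moves only by the tool send_rows, never from a script. Its argument "steps" is a list of rows, each an object of numbers: "tx", "ty", "tz": the shift along the tool's x, y, z in units of 60 mm (1.0 is 60 mm); "turn": the turn about the tool's z in units of 8 degrees (1.0 is 8 degrees); "grip": the opening, from 0 (shut) to 1 (fully open). A call has 1 to 12 rows; each row shifts and turns the commanded pose from where the row before left it, along the tool's axes as they then stand; what a row does not reach is not made up. A row lasts 1/8 s, in which the tool goes at most 62.5 mm and 10.7 degrees, less where a joint would pass 70% of its speed; a pose out of reach is approached as far as the arm can. A call is refused whole if a number of a shift passes 1 or a number of a turn 1, either way. A call with a gripper value outside its range is refused whole. The fingers move at their own pace and stop on an object; "newtons" is the grip in N (left out, the last holds). Time passes only in rows, so rows that do not move let the fingers close. It gives the time, the measured TCP pose, the force, the opening and the grip force at its end, in the units of the state.
- ctrl.get_state(): the state, without advancing time (a new reading comes with each control period).
- ctrl.get_image(name): name is "scene" or "top"; returns a dict with "pixels" (480x640x3 uint8, red, green, blue), "K" (3x3 intrinsics, pixels), "dist" ([k1, k2, p1, p2, k3] as OpenCV has them; the pictures are not rectified), "cam_to_world" (4x4, takes a point from camera to world coordinates). Camera axes: x right, y down, z forward; pixel columns grow to the right and rows downward; lengths in m; the calibration is good to about 2 mm. A picture is of the moment at which its call begins. There is no depth.
- ctrl.close_job(): hands the job in; it is judged then, once.
The state is a dict: "time": time; "joint_positions": joint angles; "qd": joint speeds; "joint_torque": joint torques, N m; "position": TCP position; "tool_rot": TCP orientation; "ft_force": force on the tool from outside, world axes, zero at the start; "torque": the same for the moment, N m; "grip_width": opening from 0.0 (shut) to 1.0 (fully open); "grip_force": force on a finger pad.
Only numpy, scipy, OpenCV 4.12 (cv2) and the standard library are available. Lean on these libraries where they do the work, as an engineer would, in place of code of your own. Each camera call takes 0.05 s, during which the arm holds its last target. There are 200 camera calls.

## Working session

There is one attempt and no reset: what is moved stays moved. The work goes in short steps, Python scripts to look and compute and a tool call to move; the robot and the scene stay as the last step left them, time stands still between calls to the robot, and variables do not carry over. Pictures are saved under pics/ and viewed, at most 10 in all, crops included, and the job is handed in when it is done.

Besides the shell and the picture viewer there is one more tool, called after "Request:" as name(argument=value, ...), one argument or row to a line, values as JSON. send_rows: Moves the arm, as the interface text tells. Its arguments: {"type":"object","properties":{"steps":{"type":"array"},"newtons":{"type":"number"}},"required":["steps"]}

```bash
mkdir -p pics
python3 - <<'E'
from bench import ctrl
import cv2,numpy as np
for n in("scene","top"):
    d=ctrl.get_image(n);cv2.imwrite(f"pics/{n}0.png",d["pixels"][:,:,::-1]);print(n,d["K"],d["dist"],np.round(d["cam_to_world"],4))
print(ctrl.get_state())
E
```

```text
scene [[445.36692774   0.         321.76785354]
 [  0.         445.36692774 242.88942972]
 [  0.           0.           1.        ]] [-0.09952714  0.          0.          0.          0.        ] [[ 0.0713  0.8267 -0.5581  1.0738]
 [ 0.9973 -0.0677  0.0271 -0.031 ]
 [-0.0154 -0.5585 -0.8293  0.7608]
 [ 0.      0.      0.      1.    ]]
top [[467.81173361   0.         311.87997274]
 [  0.         467.81173361 237.23273111]
 [  0.           0.           1.        ]] [0.01795713 0.         0.         0.         0.        ] [[ 0.0214 -0.9899  0.1402  0.4785]
 [-0.9997 -0.0231 -0.0107 -0.007 ]
 [ 0.0138 -0.1399 -0.9901  0.7701]
 [ 0.      0.      0.      1.    ]]
{'time': 0.1, 'joint_positions': array([-1.3309032 ,  0.32172513, -0.07010571,  1.4515743 ,  0.02262536,
        1.37077754, -0.05686879]), 'qd': array([-0.00100826, -0.00227123, -0.00054733, -0.00201112,  0.00074982,
        0.00049249,  0.00028987]), 'joint_torque': array([-3.98309539e-04, -4.92572808e+01, -4.06023553e-01, -3.13399494e+01,
       -6.41465094e-02,  3.95774993e-02,  7.83518863e-05]), 'position': array([0.1454574 , 0.63302981, 0.23557576]), 'tool_rot': array([-3.53781059e-01, -3.12152766e+00,  2.66286033e-03]), 'ft_force': array([-0.14547265, -0.09307043,  0.60273129]), 'torque': array([-0.05220234, -0.01828492,  0.0026615 ]), 'grip_force': 0.0, 'grip_width': 0.9993257822761064}
```

View pics/top0.png

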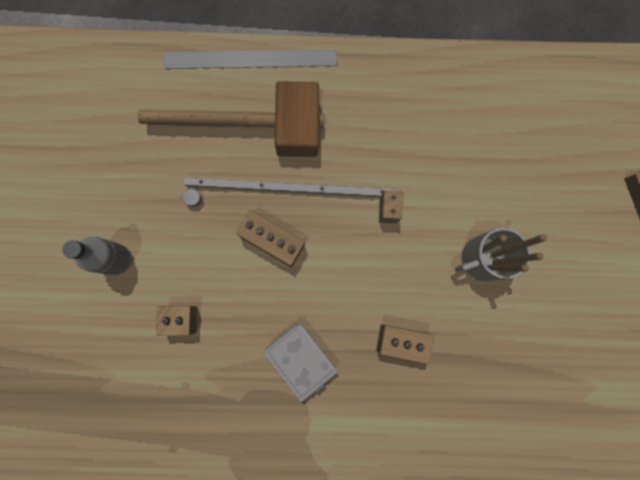

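View pics/scene0.png

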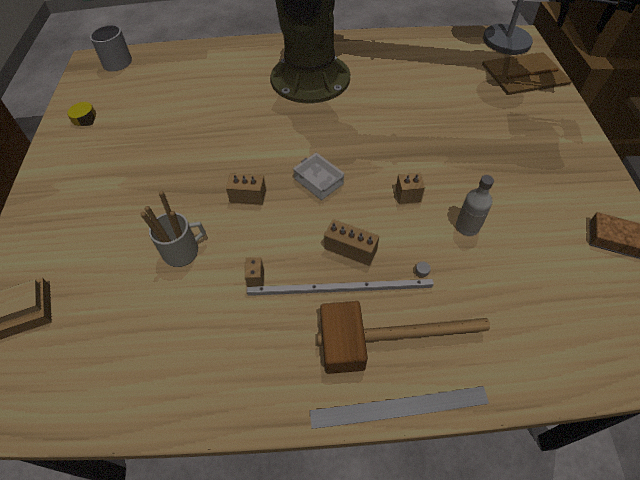

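The top view shows the fence from (185,182) to (400,193), with the stop on the right at (392,207) and the knob at (192,198). The long block is at (270,240), short at (176,321) and mid at (406,345). The hardware box sits between them at (301,361), with the mug at (495,255) and the glue at (95,255). I'll enlarge the middle of this view.

Run:
```python
import cv2
im=cv2.imread("pics/top0.png")[165:385,140:440]
im=cv2.convertScaleAbs(im,alpha=1.5)
cv2.imwrite("pics/c0.png",cv2.resize(im,(780,572),interpolation=cv2.INTER_CUBIC))
```

```text
(no output)
```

View pics/c0.png

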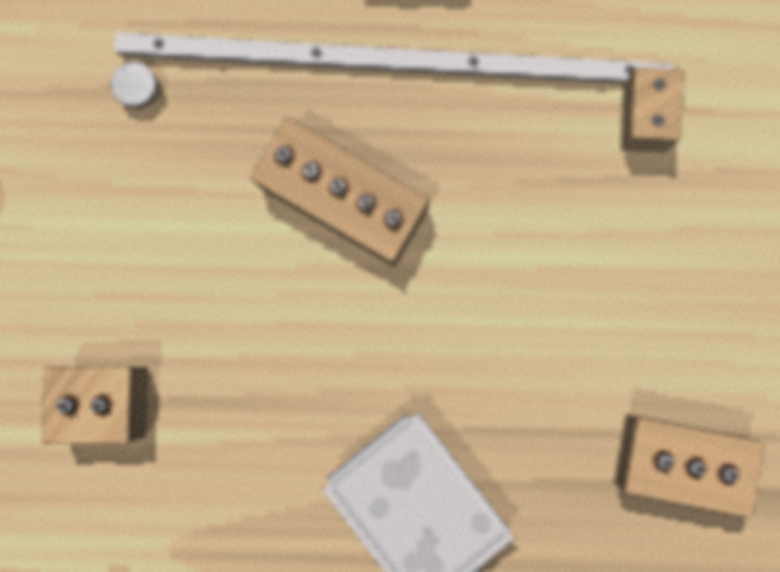

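The crop clearly shows the orange block tops, the grey fence and the two screws on the stop. Next I'll mask them and cast rays onto planes.

```bash
cat > h.py <<'E'
import cv2,numpy as np
from bench import ctrl
def cast(d,uv,z):
    n=cv2.undistortPoints(np.float32(uv).reshape(-1,1,2),d["K"],np.array(d["dist"]))[:,0]
    T=d["cam_to_world"];r=np.c_[n,np.ones(len(n))]@T[:3,:3].T
    return (T[:3,3]+r*((z-T[2,3])/r[:,2])[:,None])[:,:2]
def rect(d,m,z):
    "min-area rect (mm) of the biggest blob of a mask, long-axis angle wrt world y in deg (ccw +)"
    c=max(cv2.findContours(m,cv2.RETR_EXTERNAL,cv2.CHAIN_APPROX_NONE)[0],key=cv2.contourArea)
    p=cast(d,c[:,0],z)*1000
    (cx,cy),(w,h),_=R=cv2.minAreaRect(np.float32(p));b=cv2.boxPoints(R)
    e=max((b[1]-b[0],b[2]-b[1]),key=np.linalg.norm)
    a=(np.degrees(np.arctan2(-e[0],e[1]))+90)%180-90
    return np.round([cx,cy,max(w,h),min(w,h),a],2)
def masks(px):
    hsv=cv2.cvtColor(cv2.GaussianBlur(px,(3,3),0),cv2.COLOR_RGB2HSV);return hsv
def sub(m,x0,y0,x1,y1):
    o=np.zeros_like(m);o[y0:y1,x0:x1]=m[y0:y1,x0:x1];return o
E
python3 - <<'E'
from h import *
d=ctrl.get_image("top");hsv=masks(d["pixels"])
for n,p in dict(long=(262,245),long2=(255,225),mid=(400,357),short=(170,331),short2=(160,312),stop=(392,204),desk=(330,260),desk2=(220,300),desk3=(400,300),desk4=(370,345),fence=(230,184)).items(): print(n,hsv[p[1],p[0]],d["pixels"][p[1],p[0]])
E
```

```text
long [ 16  97 131] [133 108  82]
long2 [ 16  98 128] [130 107  79]
mid [ 16  98 120] [123 100  75]
short [ 17  94 139] [139 116  87]
short2 [ 16  99 124] [123 100  76]
stop [ 16  98 136] [137 111  83]
desk [ 23  69 140] [140 131 101]
desk2 [ 23  69 140] [141 132 103]
desk3 [ 21  73 140] [140 129 100]
desk4 [ 17  86 137] [136 117  90]
fence [170   5 141] [142 139 139]
```

```bash
cat >> h.py <<'E'
def measure(d,wins):
    hsv=masks(d["pixels"]);S=hsv[...,1].astype(int);H=hsv[...,0];V=hsv[...,2]
    m=((S>87)&(H<20)&(V>100)).astype(np.uint8)*255
    m=cv2.morphologyEx(m,cv2.MORPH_OPEN,np.ones((3,3)))
    for n,w in wins.items(): print(n,rect(d,sub(m,*w),.05))
    return m
def fence(d,w):
    hsv=masks(d["pixels"]);m=((hsv[...,1]<45)&(hsv[...,2]>105)).astype(np.uint8)*255
    print("fence",rect(d,sub(m,*w),.015));return m
W=dict(long=(225,205,315,275),mid=(370,315,445,375),short=(145,295,205,345),stop=(378,185,410,228))
E
python3 - <<'E'
from h import *
d=ctrl.get_image("top");m=measure(d,W);f=fence(d,(175,170,385,193))
i=d["pixels"][:,:,::-1].copy();i[m>0]=(0,0,255);i[f>0]=(255,0,0)
cv2.imwrite("pics/m.png",cv2.resize(i[165:385,140:440],(780,572),interpolation=cv2.INTER_NEAREST))
E
```

```text
long [580.2   50.63  99.7   44.92 -28.57]
mid [ 421.36 -162.13   75.34   45.08  -10.25]
short [449.67 192.96  49.26  44.53   1.06]
stop [ 634.85 -140.06   40.92   28.43   86.02]
fence [670.04  32.72 331.15  13.6   -1.47]
```

View pics/m.png

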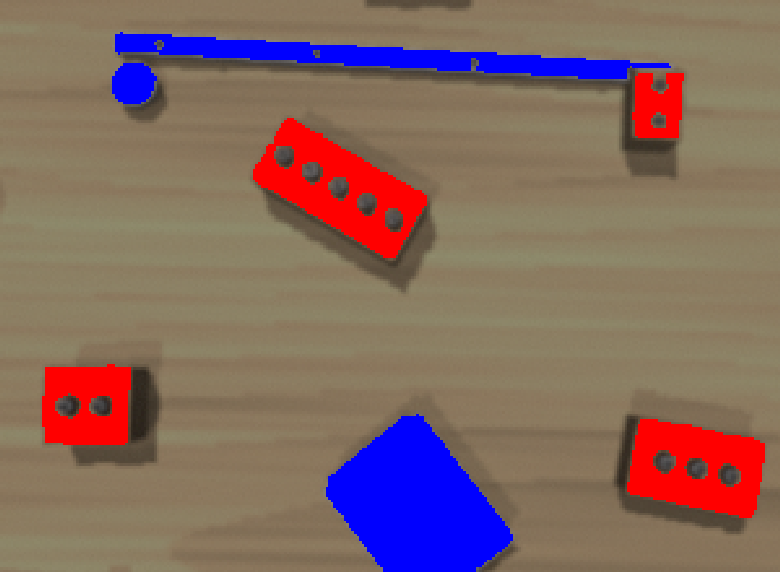

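The masks fit well: the block sizes come out at 99.7x44.9, 75.3x45.1 and 49.3x44.5 mm. Next is an accurate fence line fit and the plan for the first move.

```bash
cat >> h.py <<'E'
from scipy.spatial.transform import Rotation as Ro
def pose(s=None):
    s=s or ctrl.get_state();R=Ro.from_rotvec(s["tool_rot"]).as_matrix()
    return np.array(s["position"])*1000,np.degrees(np.arctan2(R[1,1],R[0,1])),R
def plan(goal,yaw,n):
    "n equal rows to goal (mm) with tool y at world angle yaw (deg); turn + is clockwise from above"
    p,y,_=pose();dt=(yaw-y+90)%180-90 if n>0 else yaw-y;n=abs(n)
    for i in range(n):
        a=np.radians(y+dt*i/n);ty=np.array([np.cos(a),np.sin(a),0]);tz=np.array([0,0,-1]);tx=np.cross(ty,tz)
        v=(np.array(goal)-p)/n/60
        print([round(float(q),3) for q in (v@tx,v@ty,v@tz,-dt/n/8)])
E
python3 - <<'E'
from h import *
d=ctrl.get_image("top");m=fence(d,(175,170,385,193))
lo=[];hi=[]
for u in range(225,375):
    r=np.flatnonzero(m[170:200,u])+170
    hi.append((u,r.min()-.5));lo.append((u,r.max()+.5))
for n,e in(("near",lo),("far",hi)):
    p=cast(d,e,.015)*1000;k=np.polyfit(p[:,1],p[:,0],1)
    for _ in range(2):
        g=abs(p[:,0]-np.polyval(k,p[:,1]))<1.5;k=np.polyfit(p[g,1],p[g,0],1)
    print(n,k,g.sum())
f=sub(m,150,165,385,193);print("left end y",cast(d,[(np.flatnonzero(f[175:190].any(0)).min()-.5,183)],.015)*1000)
k=cast(d,np.argwhere(sub(m,178,188,205,212))[:,::-1],.022)*1000
print("knob",k.mean(0))
p,y,_=pose();print(p,y)
plan((580,50.6,150),-28.6,-14)
E
```

```text
fence [670.09  32.72 331.15  13.68  -1.47]
near [3.22684448e-02 6.62582309e+02] 148
far [3.19957879e-02 6.74888077e+02] 150
left end y [[670.73197805 198.44025869]]
knob [646.8259882  183.80436553]
[145.51851163 633.26335389 236.02765626] 77.06459597694521
[-0.659, -0.56, 0.102, 0.943]
[-0.727, -0.469, 0.102, 0.943]
[-0.783, -0.369, 0.102, 0.943]
[-0.824, -0.263, 0.102, 0.943]
[-0.852, -0.153, 0.102, 0.943]
[-0.864, -0.039, 0.102, 0.943]
[-0.862, 0.074, 0.102, 0.943]
[-0.845, 0.187, 0.102, 0.943]
[-0.813, 0.296, 0.102, 0.943]
[-0.767, 0.401, 0.102, 0.943]
[-0.708, 0.498, 0.102, 0.943]
[-0.636, 0.586, 0.102, 0.943]
[-0.554, 0.665, 0.102, 0.943]
[-0.462, 0.732, 0.102, 0.943]
```

Request:
send_rows(
  steps=[
    {"tx": -0.66, "ty": -0.56, "turn": 0.94, "grip": 1},
    {"tx": -0.73, "ty": -0.47, "turn": 0.94, "grip": 1},
    {"tx": -0.78, "ty": -0.37, "turn": 0.94, "grip": 1},
    {"tx": -0.82, "ty": -0.26, "turn": 0.94, "grip": 1},
    {"tx": -0.85, "ty": -0.15, "turn": 0.94, "grip": 1},
    {"tx": -0.86, "ty": -0.04, "turn": 0.94, "grip": 1},
    {"tx": -0.86, "ty": 0.07, "turn": 0.94, "grip": 1},
    {"tx": -0.84, "ty": 0.19, "turn": 0.94, "grip": 1},
    {"tx": -0.81, "ty": 0.3, "turn": 0.94, "grip": 1},
    {"tx": -0.77, "ty": 0.4, "turn": 0.94, "grip": 1},
    {"tx": -0.71, "ty": 0.5, "turn": 0.94, "grip": 1},
    {"grip": 1},
  ],
)

```text
validation failed for argument at $.st...
```

```bash
python3 -c "
from h import *
print(pose()[:2]);plan((580,50.6,120),-28.6,5)"
```

```text
(array([145.51851163, 633.26335389, 236.02765626]), np.float64(77.06459597694521))
[-1.846, -1.569, 0.387, -1.858]
[-1.382, -1.99, 0.387, -1.858]
[-0.825, -2.278, 0.387, -1.858]
[-0.213, -2.413, 0.387, -1.858]
[0.413, -2.387, 0.387, -1.858]
```

Request:
send_rows(
  steps=[
    {"tx": -0.66, "ty": -0.56, "tz": 0, "turn": 0.94, "grip": 1},
    {"tx": -0.73, "ty": -0.47, "tz": 0, "turn": 0.94, "grip": 1},
    {"tx": -0.78, "ty": -0.37, "tz": 0, "turn": 0.94, "grip": 1},
    {"tx": -0.82, "ty": -0.26, "tz": 0, "turn": 0.94, "grip": 1},
    {"tx": -0.85, "ty": -0.15, "tz": 0, "turn": 0.94, "grip": 1},
    {"tx": -0.86, "ty": -0.04, "tz": 0, "turn": 0.94, "grip": 1},
    {"tx": -0.86, "ty": 0.07, "tz": 0, "turn": 0.94, "grip": 1},
    {"tx": -0.84, "ty": 0.19, "tz": 0, "turn": 0.94, "grip": 1},
    {"tx": -0.81, "ty": 0.3, "tz": 0, "turn": 0.94, "grip": 1},
    {"tx": -0.77, "ty": 0.4, "tz": 0, "turn": 0.94, "grip": 1},
    {"tx": -0.71, "ty": 0.5, "tz": 0, "turn": 0.94, "grip": 1},
    {"tx": 0, "ty": 0, "tz": 0, "turn": 0, "grip": 1},
  ],
)

```text
time: 1.75
position: [0.4902, 0.1724, 0.2369]
tool_rot: [2.337, 2.097, 0.0]
ft_force: [-0.7, -0.3, 0.7]
grip_width: 0.999
grip_force: 0.0
```

```bash
python3 -c "
from h import *
print(pose()[:2]);plan((580,50.6,110),-28.6,5)"
```

```text
(array([490.19006634, 172.44092532, 236.85307275]), np.float64(-6.181479211683571))
[-0.372, 0.341, 0.423, 0.56]
[-0.344, 0.369, 0.423, 0.56]
[-0.314, 0.395, 0.423, 0.56]
[-0.282, 0.418, 0.423, 0.56]
[-0.248, 0.439, 0.423, 0.56]
```

Request:
send_rows(
  steps=[
    {"tx": -0.37, "ty": 0.34, "tz": 0.42, "turn": 0.56, "grip": 1},
    {"tx": -0.34, "ty": 0.37, "tz": 0.42, "turn": 0.56, "grip": 1},
    {"tx": -0.31, "ty": 0.39, "tz": 0.42, "turn": 0.56, "grip": 1},
    {"tx": -0.28, "ty": 0.42, "tz": 0.42, "turn": 0.56, "grip": 1},
    {"tx": -0.25, "ty": 0.44, "tz": 0.42, "turn": 0.56, "grip": 1},
    {"tx": 0, "ty": 0, "tz": 0, "turn": 0, "grip": 1},
  ],
)

```text
time: 2.5
position: [0.5777, 0.0549, 0.1083]
tool_rot: [2.696, 1.613, -0.007]
ft_force: [-0.3, 0.4, 0.0]
grip_width: 0.997
grip_force: 0.0
```

```bash
python3 -c "
from h import *
print(pose()[:2]);plan((580,50.6,36),-28.6,3)"
```

```text
(array([577.68128814,  54.94945365, 108.32705113]), np.float64(-28.199730578910373))
[-0.015, 0.023, 0.402, 0.017]
[-0.015, 0.023, 0.402, 0.017]
[-0.015, 0.023, 0.402, 0.017]
```

Request:
send_rows(
  steps=[
    {"tx": -0.02, "ty": 0.02, "tz": 0.4, "turn": 0.02, "grip": 1},
    {"tx": -0.02, "ty": 0.02, "tz": 0.4, "turn": 0.02, "grip": 1},
    {"tx": -0.01, "ty": 0.02, "tz": 0.4, "turn": 0, "grip": 1},
    {"tx": 0, "ty": 0, "tz": 0, "turn": 0, "grip": 1},
    {"tx": 0, "ty": 0, "tz": 0, "turn": 0, "grip": 0.3},
    {"tx": 0, "ty": 0, "tz": 0, "turn": 0, "grip": 0.3},
    {"tx": 0, "ty": 0, "tz": 0, "turn": 0, "grip": 0.3},
    {"tx": 0, "ty": 0, "tz": 0, "turn": 0, "grip": 0.3},
  ],
  newtons=25,
)

```text
time: 3.5
position: [0.5807, 0.0527, 0.039]
tool_rot: [2.698, 1.609, 0.001]
ft_force: [0.1, -0.3, 0.4]
grip_width: 0.628
grip_force: 0.0
```

```bash
python3 -c "
from h import *
print(pose()[:2],ctrl.get_state()['grip_width']*87)"
```

```text
(array([580.69002711,  52.66210015,  39.03072137]), np.float64(-28.37348913495205)) 54.62957600194555
```

Request:
send_rows(
  steps=[
    {"tx": 0, "ty": 0, "tz": 0.04, "turn": 0, "grip": 0.3},
    {"tx": 0, "ty": 0, "tz": 0, "turn": 0, "grip": 0.3},
    {"tx": 0, "ty": 0, "tz": 0, "turn": 0, "grip": 0.3},
    {"tx": 0, "ty": 0, "tz": 0, "turn": 0, "grip": 0.3},
  ],
)

```text
time: 4.0
position: [0.5806, 0.0525, 0.0362]
tool_rot: [2.698, 1.609, 0.001]
ft_force: [1.5, 0.3, -0.4]
grip_width: 0.503
grip_force: 25.0
```

```bash
python3 -c "
from h import *
print(pose()[:2],ctrl.get_state()['grip_width']*87)
# target: block angle a=-1.84; row line x=640.6+.0322y ; stop inner face y~-127
plan((628,-65,46),-1.84,6)"
```

```text
(array([580.62337899,  52.53234862,  36.15709907]), np.float64(-28.37561748542741)) 43.74353944370805
[-0.225, 0.271, -0.027, -0.553]
[-0.245, 0.253, -0.027, -0.553]
[-0.264, 0.233, -0.027, -0.553]
[-0.281, 0.212, -0.027, -0.553]
[-0.296, 0.19, -0.027, -0.553]
[-0.31, 0.166, -0.027, -0.553]
```

Request:
send_rows(
  steps=[
    {"tx": 0, "ty": 0, "tz": -0.17, "turn": 0, "grip": 0.3},
    {"tx": -0.22, "ty": 0.27, "tz": 0, "turn": -0.55, "grip": 0.3},
    {"tx": -0.24, "ty": 0.25, "tz": 0, "turn": -0.55, "grip": 0.3},
    {"tx": -0.26, "ty": 0.23, "tz": 0, "turn": -0.55, "grip": 0.3},
    {"tx": -0.28, "ty": 0.21, "tz": 0, "turn": -0.55, "grip": 0.3},
    {"tx": -0.3, "ty": 0.19, "tz": 0, "turn": -0.55, "grip": 0.3},
    {"tx": -0.31, "ty": 0.17, "tz": 0, "turn": -0.55, "grip": 0.3},
    {"tx": 0, "ty": 0, "tz": 0, "turn": 0, "grip": 0.3},
    {"tx": 0, "ty": 0, "tz": 0, "turn": 0, "grip": 0.3},
  ],
)

```text
time: 5.12
position: [0.6271, -0.063, 0.0462]
tool_rot: [-2.259, -2.181, -0.0]
ft_force: [0.5, 1.3, -1.6]
grip_width: 0.503
grip_force: 25.0
```

```bash
cat >> h.py <<'E'
def show(n=None):
    s=ctrl.get_state();p,y,R=pose(s);print(np.round(p,1),round(y,2),"F",np.round(s["ft_force"],1),"w",round(s["grip_width"]*87,1),"tilt",np.round(R[:,2],3))
E
python3 - <<'E'
from h import *
show()
d=ctrl.get_image("top")
cv2.imwrite("pics/a.png",cv2.resize(d["pixels"][150:400,140:440,::-1],(720,600),interpolation=cv2.INTER_CUBIC))
E
```

```text
[627.1 -63.   46.2] -2.02 F [ 0.5  1.3 -1.6] w 43.8 tilt [-0.001  0.001 -1.   ]
```

View pics/a.png

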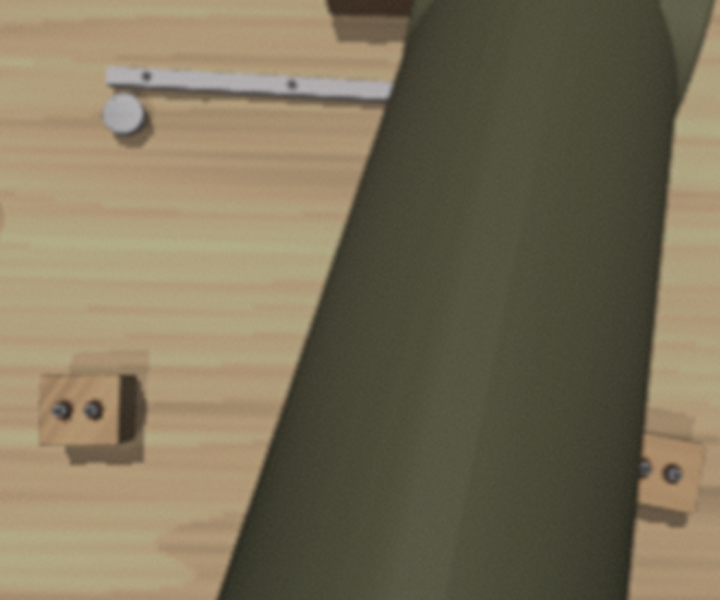

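The picture shows the arm covering the long block. The fence's left half and the short block are in view, and the short block hasn't moved. From here I'll go by force.

Request:
send_rows(
  steps=[
    {"tx": 0, "ty": 0, "tz": 0.08, "turn": 0, "grip": 0.3},
    {"tx": 0, "ty": 0, "tz": 0.08, "turn": 0, "grip": 0.3},
    {"tx": 0, "ty": 0, "tz": 0, "turn": 0, "grip": 0.3},
    {"tx": 0, "ty": 0.05, "tz": 0, "turn": 0, "grip": 0.3},
    {"tx": 0, "ty": 0.05, "tz": 0, "turn": 0, "grip": 0.3},
    {"tx": 0, "ty": 0.05, "tz": 0, "turn": 0, "grip": 0.3},
    {"tx": 0, "ty": 0, "tz": 0, "turn": 0, "grip": 0.3},
  ],
)

```text
time: 6.05
position: [0.637, -0.0646, 0.0367]
tool_rot: [2.259, 2.183, 0.0]
ft_force: [1.0, 0.6, -1.8]
grip_width: 0.503
grip_force: 25.0
```

```bash
python3 -c "
from h import *
show()"
```

```text
[637.  -64.6  36.7] -1.97 F [ 1.   0.6 -1.8] w 43.8 tilt [ 0. -0. -1.]
```

Request:
send_rows(
  steps=[
    {"tx": 0, "ty": 0.02, "tz": 0, "turn": 0, "grip": 0.3},
    {"tx": 0, "ty": 0.02, "tz": 0, "turn": 0, "grip": 0.3},
    {"tx": 0, "ty": 0, "tz": 0, "turn": 0, "grip": 0.3},
  ],
)

```text
time: 6.42
position: [0.6385, -0.0647, 0.0366]
tool_rot: [-2.259, -2.182, 0.001]
ft_force: [-2.8, 0.1, -1.0]
grip_width: 0.504
grip_force: 25.0
```

```bash
python3 -c "
from h import *
show()"
```

```text
[638.5 -64.7  36.6] -1.97 F [-2.8  0.1 -1. ] w 43.8 tilt [-0.001  0.    -1.   ]
```

Request:
send_rows(
  steps=[
    {"tx": -0.05, "ty": 0.01, "tz": 0, "turn": 0, "grip": 0.3},
    {"tx": -0.05, "ty": 0.0, "tz": 0, "turn": 0, "grip": 0.3},
    {"tx": -0.05, "ty": 0, "tz": 0, "turn": 0, "grip": 0.3},
    {"tx": 0, "ty": 0, "tz": 0, "turn": 0, "grip": 0.3},
  ],
)

```text
time: 6.92
position: [0.6384, -0.0727, 0.0363]
tool_rot: [-2.257, -2.182, 0.001]
ft_force: [-5.1, 3.2, -0.3]
grip_width: 0.501
grip_force: 25.0
```

Request:
send_rows(
  steps=[
    {"tx": -0.02, "ty": 0, "tz": 0, "turn": 0, "grip": 0.3},
    {"tx": -0.02, "ty": 0.0, "tz": 0, "turn": 0, "grip": 0.3},
    {"tx": 0, "ty": 0, "tz": 0, "turn": 0, "grip": 0.3},
  ],
)

```text
time: 7.3
position: [0.6384, -0.0733, 0.0363]
tool_rot: [-2.255, -2.182, -0.001]
ft_force: [-5.4, 6.1, -0.6]
grip_width: 0.502
grip_force: 25.0
```

Request:
send_rows(
  steps=[
    {"tx": -0.03, "ty": 0.02, "tz": 0, "turn": 0, "grip": 0.3},
    {"tx": -0.03, "ty": 0.0, "tz": 0, "turn": 0, "grip": 0.3},
    {"tx": 0, "ty": 0, "tz": 0, "turn": 0, "grip": 0.3},
  ],
)

```text
time: 7.68
position: [0.6385, -0.0734, 0.0363]
tool_rot: [-2.249, -2.179, -0.003]
ft_force: [-7.9, 12.1, 3.0]
grip_width: 0.504
grip_force: 25.0
```

```bash
python3 -c "
from h import *
show()"
```

```text
[638.5 -73.4  36.3] -1.81 F [-7.9 12.1  3. ] w 43.8 tilt [-0.005  0.008 -1.   ]
```

Request:
send_rows(
  steps=[
    {"tx": 0, "ty": 0, "tz": 0, "turn": 0, "grip": 1},
    {"tx": 0, "ty": 0, "tz": 0, "turn": 0, "grip": 1},
    {"tx": 0, "ty": 0, "tz": 0, "turn": 0, "grip": 1},
    {"tx": 0, "ty": 0, "tz": 0, "turn": 0, "grip": 1},
    {"tx": 0, "ty": 0, "tz": 0, "turn": 0, "grip": 1},
    {"tx": 0, "ty": 0, "tz": 0, "turn": 0, "grip": 1},
    {"tx": 0, "ty": 0, "tz": -0.5, "turn": 0, "grip": 1},
    {"tx": 0, "ty": 0, "tz": -0.6, "turn": 0, "grip": 1},
    {"tx": 0, "ty": 0, "tz": -0.6, "turn": 0, "grip": 1},
    {"tx": 0, "ty": 0, "tz": 0, "turn": 0, "grip": 1},
  ],
)

```text
time: 8.93
position: [0.6427, -0.0802, 0.1424]
tool_rot: [2.256, 2.179, 0.007]
ft_force: [0.4, -0.6, -0.3]
grip_width: 1.0
grip_force: 0.0
```

```bash
python3 -c "
from h import *
show();plan((421.4,-162.1,110),-10.25,6)"
```

```text
[642.7 -80.2 142.4] -1.98 F [ 0.4 -0.6 -0.3] w 87.0 tilt [ 0.007 -0.    -1.   ]
[-0.249, -0.606, 0.09, 0.172]
[-0.263, -0.6, 0.09, 0.172]
[-0.277, -0.594, 0.09, 0.172]
[-0.292, -0.587, 0.09, 0.172]
[-0.306, -0.58, 0.09, 0.172]
[-0.32, -0.572, 0.09, 0.172]
```

Request:
send_rows(
  steps=[
    {"tx": -0.25, "ty": -0.61, "tz": 0.09, "turn": 0.17, "grip": 1},
    {"tx": -0.26, "ty": -0.6, "tz": 0.09, "turn": 0.17, "grip": 1},
    {"tx": -0.28, "ty": -0.59, "tz": 0.09, "turn": 0.17, "grip": 1},
    {"tx": -0.29, "ty": -0.59, "tz": 0.09, "turn": 0.17, "grip": 1},
    {"tx": -0.31, "ty": -0.58, "tz": 0.09, "turn": 0.17, "grip": 1},
    {"tx": -0.32, "ty": -0.57, "tz": 0.09, "turn": 0.17, "grip": 1},
    {"tx": 0, "ty": 0, "tz": 0, "turn": 0, "grip": 1},
    {"tx": 0, "ty": 0, "tz": 0, "turn": 0, "grip": 1},
  ],
)

```text
time: 9.93
position: [0.4196, -0.1616, 0.1062]
tool_rot: [2.408, 2.017, 0.001]
ft_force: [-0.4, -0.1, 0.9]
grip_width: 0.998
grip_force: 0.0
```

Run:
```python
from h import *
show();plan((421.4,-162.1,36.5),-10.25,3)
d=ctrl.get_image("top");fence(d,(175,170,320,193))
measure(d,dict(long=(295,165,385,240)))
i=d["pixels"][:,:,::-1].copy();cv2.imwrite("pics/b.png",cv2.resize(i[150:400,180:480],(720,600),interpolation=cv2.INTER_CUBIC))
```

```text
[ 419.6 -161.6  106.2] -10.11 F [-0.4 -0.1  0.9] w 86.8 tilt [ 0.001  0.    -1.   ]
[-0.001, 0.01, 0.387, 0.006]
[-0.001, 0.01, 0.387, 0.006]
[-0.001, 0.01, 0.387, 0.006]
fence [671.34  86.45 223.67  13.68  -1.53]
long [636.36 -76.65 102.05  40.97  -1.86]
```

View pics/b.png

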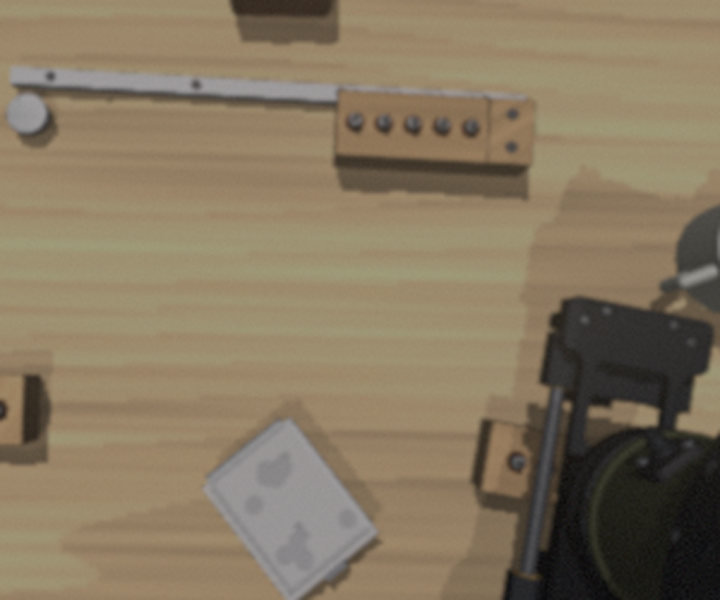

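The long block is flush with the fence and butted to the stop, at crop px (335..490, 90..165). The gripper is over the mid block, so I'll grasp it.

Request:
send_rows(
  steps=[
    {"tx": 0, "ty": 0.01, "tz": 0.39, "turn": 0, "grip": 1},
    {"tx": 0, "ty": 0.01, "tz": 0.39, "turn": 0, "grip": 1},
    {"tx": 0, "ty": 0.01, "tz": 0.39, "turn": 0, "grip": 1},
    {"tx": 0, "ty": 0, "tz": 0, "turn": 0, "grip": 1},
    {"tx": 0, "ty": 0, "tz": 0, "turn": 0, "grip": 0.3},
    {"tx": 0, "ty": 0, "tz": 0, "turn": 0, "grip": 0.3},
    {"tx": 0, "ty": 0, "tz": 0, "turn": 0, "grip": 0.3},
    {"tx": 0, "ty": 0, "tz": 0, "turn": 0, "grip": 0.3},
    {"tx": 0, "ty": 0, "tz": 0, "turn": 0, "grip": 0.3},
    {"tx": 0, "ty": 0, "tz": 0, "turn": 0, "grip": 0.3},
    {"tx": 0, "ty": 0, "tz": 0, "turn": 0, "grip": 0.3},
    {"tx": 0, "ty": 0, "tz": 0, "turn": 0, "grip": 0.3},
  ],
)

```text
time: 11.48
position: [0.421, -0.1623, 0.0363]
tool_rot: [2.409, 2.016, 0.0]
ft_force: [-0.8, 0.2, 2.8]
grip_width: 0.501
grip_force: 25.0
```

Run:
```python
from h import *
show()
# target mid centre: y=-127+100+37.5=10.5, leave 12 mm gap; x flush 640.6+.7, leave 11
plan((630,23,96),-1.84,7)
```

```text
[ 421.  -162.3   36.3] -10.14 F [-0.8  0.2  2.8] w 43.6 tilt [ 0.  0. -1.]
[0.522, 0.412, -0.142, -0.148]
[0.513, 0.423, -0.142, -0.148]
[0.504, 0.433, -0.142, -0.148]
[0.495, 0.444, -0.142, -0.148]
[0.486, 0.454, -0.142, -0.148]
[0.477, 0.464, -0.142, -0.148]
[0.467, 0.474, -0.142, -0.148]
```

Request:
send_rows(
  steps=[
    {"tx": 0, "ty": 0, "tz": -0.5, "turn": 0, "grip": 0.3},
    {"tx": 0, "ty": 0, "tz": -0.5, "turn": 0, "grip": 0.3},
    {"tx": 0.52, "ty": 0.41, "tz": 0, "turn": -0.15, "grip": 0.3},
    {"tx": 0.51, "ty": 0.42, "tz": 0, "turn": -0.15, "grip": 0.3},
    {"tx": 0.5, "ty": 0.43, "tz": 0, "turn": -0.15, "grip": 0.3},
    {"tx": 0.5, "ty": 0.44, "tz": 0, "turn": -0.15, "grip": 0.3},
    {"tx": 0.49, "ty": 0.45, "tz": 0, "turn": -0.15, "grip": 0.3},
    {"tx": 0.48, "ty": 0.46, "tz": 0, "turn": -0.15, "grip": 0.3},
    {"tx": 0.47, "ty": 0.47, "tz": 0, "turn": -0.15, "grip": 0.3},
    {"tx": 0, "ty": 0, "tz": 0, "turn": 0, "grip": 0.3},
    {"tx": 0, "ty": 0, "tz": 0, "turn": 0, "grip": 0.3},
  ],
)

```text
time: 12.85
position: [0.6275, 0.0229, 0.0952]
tool_rot: [-2.255, -2.187, 0.003]
ft_force: [-0.1, -1.2, -1.4]
grip_width: 0.504
grip_force: 25.0
```

Run:
```python
from h import *
show()
plan((630,23,36.4),-1.84,3)
```

```text
[627.5  22.9  95.2] -1.75 F [-0.1 -1.2 -1.4] w 43.9 tilt [-0.002 -0.001 -1.   ]
[0.001, 0.014, 0.327, 0.004]
[0.001, 0.014, 0.327, 0.004]
[0.001, 0.014, 0.327, 0.004]
```

Request:
send_rows(
  steps=[
    {"tx": 0, "ty": 0, "tz": 0.33, "turn": 0, "grip": 0.3},
    {"tx": 0, "ty": 0, "tz": 0.33, "turn": 0, "grip": 0.3},
    {"tx": 0, "ty": 0, "tz": 0.33, "turn": 0, "grip": 0.3},
    {"tx": 0, "ty": 0, "tz": 0, "turn": 0, "grip": 0.3},
    {"tx": 0, "ty": 0.05, "tz": 0, "turn": 0, "grip": 0.3},
    {"tx": 0, "ty": 0.05, "tz": 0, "turn": 0, "grip": 0.3},
    {"tx": 0, "ty": 0.05, "tz": 0, "turn": 0, "grip": 0.3},
    {"tx": 0, "ty": 0.05, "tz": 0, "turn": 0, "grip": 0.3},
    {"tx": 0, "ty": 0.02, "tz": 0, "turn": 0, "grip": 0.3},
    {"tx": 0, "ty": 0.02, "tz": 0, "turn": 0, "grip": 0.3},
    {"tx": 0, "ty": 0, "tz": 0, "turn": 0, "grip": 0.3},
  ],
)

```text
time: 14.22
position: [0.6416, 0.0233, 0.0365]
tool_rot: [-2.254, -2.186, 0.002]
ft_force: [-6.0, 0.1, 1.6]
grip_width: 0.502
grip_force: 25.0
```

```bash
python3 -c "
from h import *
show()"
```

```text
[641.6  23.3  36.5] -1.75 F [-6.   0.1  1.6] w 43.6 tilt [-0.002  0.    -1.   ]
```

Request:
send_rows(
  steps=[
    {"tx": -0.05, "ty": 0, "tz": 0, "turn": 0, "grip": 0.3},
    {"tx": -0.05, "ty": 0, "tz": 0, "turn": 0, "grip": 0.3},
    {"tx": -0.05, "ty": 0, "tz": 0, "turn": 0, "grip": 0.3},
    {"tx": -0.03, "ty": 0, "tz": 0, "turn": 0, "grip": 0.3},
    {"tx": -0.03, "ty": 0, "tz": 0, "turn": 0, "grip": 0.3},
    {"tx": 0, "ty": 0, "tz": 0, "turn": 0, "grip": 0.3},
  ],
)

```text
time: 14.98
position: [0.6412, 0.0116, 0.0361]
tool_rot: [-2.252, -2.186, 0.001]
ft_force: [-5.0, 2.4, -0.9]
grip_width: 0.503
grip_force: 25.0
```

Request:
send_rows(
  steps=[
    {"tx": -0.03, "ty": 0, "tz": 0, "turn": 0, "grip": 0.3},
    {"tx": -0.03, "ty": 0, "tz": 0, "turn": 0, "grip": 0.3},
    {"tx": 0, "ty": 0, "tz": 0, "turn": 0, "grip": 0.3},
  ],
)

```text
time: 15.35
position: [0.6412, 0.0112, 0.0361]
tool_rot: [-2.249, -2.186, -0.003]
ft_force: [-4.4, 8.7, -0.6]
grip_width: 0.502
grip_force: 25.0
```

Contact is at the predicted y. One more nudge in both directions, then release and lift.

Request:
send_rows(
  steps=[
    {"tx": -0.03, "ty": 0.03, "tz": 0, "turn": 0, "grip": 0.3},
    {"tx": 0, "ty": 0, "tz": 0, "turn": 0, "grip": 0.3},
  ],
)

```text
time: 15.6
position: [0.6413, 0.0112, 0.0361]
tool_rot: [-2.245, -2.184, -0.001]
ft_force: [-9.1, 9.8, 3.6]
grip_width: 0.503
grip_force: 25.0
```

Request:
send_rows(
  steps=[
    {"tx": 0, "ty": 0, "tz": 0, "turn": 0, "grip": 1},
    {"tx": 0, "ty": 0, "tz": 0, "turn": 0, "grip": 1},
    {"tx": 0, "ty": 0, "tz": 0, "turn": 0, "grip": 1},
    {"tx": 0, "ty": 0, "tz": 0, "turn": 0, "grip": 1},
    {"tx": 0, "ty": 0, "tz": 0, "turn": 0, "grip": 1},
    {"tx": 0, "ty": 0, "tz": 0, "turn": 0, "grip": 1},
    {"tx": 0, "ty": 0, "tz": -0.5, "turn": 0, "grip": 1},
    {"tx": 0, "ty": 0, "tz": -0.6, "turn": 0, "grip": 1},
    {"tx": 0, "ty": 0, "tz": -0.6, "turn": 0, "grip": 1},
    {"tx": 0, "ty": 0, "tz": 0, "turn": 0, "grip": 1},
  ],
)

```text
time: 16.85
position: [0.6463, 0.005, 0.1425]
tool_rot: [2.252, 2.185, 0.009]
ft_force: [0.1, 0.6, -0.5]
grip_width: 1.0
grip_force: 0.0
```

```bash
python3 -c "
from h import *
show();plan((449.7,193,110),1.06,6)"
```

```text
[646.3   5.  142.5] -1.74 F [ 0.1  0.6 -0.5] w 87.0 tilt [ 0.007  0.001 -1.   ]
[0.505, -0.562, 0.09, -0.058]
[0.51, -0.558, 0.09, -0.058]
[0.515, -0.553, 0.09, -0.058]
[0.519, -0.549, 0.09, -0.058]
[0.524, -0.545, 0.09, -0.058]
[0.528, -0.541, 0.09, -0.058]
```

Request:
send_rows(
  steps=[
    {"tx": 0.5, "ty": -0.56, "tz": 0.09, "turn": -0.06, "grip": 1},
    {"tx": 0.51, "ty": -0.56, "tz": 0.09, "turn": -0.06, "grip": 1},
    {"tx": 0.51, "ty": -0.55, "tz": 0.09, "turn": -0.06, "grip": 1},
    {"tx": 0.52, "ty": -0.55, "tz": 0.09, "turn": -0.06, "grip": 1},
    {"tx": 0.52, "ty": -0.54, "tz": 0.09, "turn": -0.06, "grip": 1},
    {"tx": 0.53, "ty": -0.54, "tz": 0.09, "turn": -0.06, "grip": 1},
    {"tx": 0, "ty": 0, "tz": 0, "turn": 0, "grip": 1},
    {"tx": 0, "ty": 0, "tz": 0, "turn": 0, "grip": 1},
  ],
)

```text
time: 17.85
position: [0.4478, 0.1918, 0.106]
tool_rot: [2.199, 2.243, -0.001]
ft_force: [-0.2, -0.4, 0.7]
grip_width: 1.003
grip_force: 0.0
```

Run:
```python
from h import *
show();plan((449.7,193,36.5),1.06,3)
d=ctrl.get_image("top")
i=d["pixels"][:,:,::-1].copy();cv2.imwrite("pics/c.png",cv2.resize(i[150:400,60:420],(792,550),interpolation=cv2.INTER_CUBIC))
```

```text
[447.8 191.8 106. ] 1.14 F [-0.2 -0.4  0.7] w 87.3 tilt [-0.    -0.001 -1.   ]
[0.006, 0.011, 0.386, 0.003]
[0.006, 0.011, 0.386, 0.003]
[0.006, 0.011, 0.386, 0.003]
```

View pics/c.png

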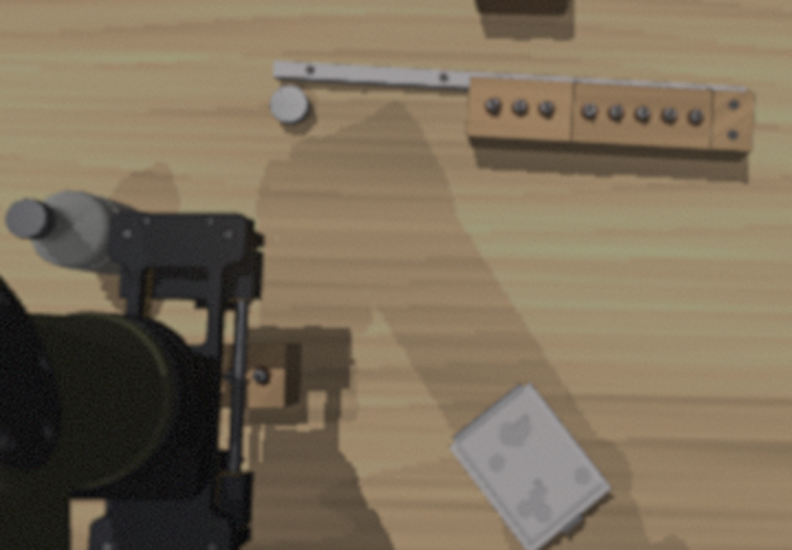

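The mid block is butted and flush, at crop px (468..573, 80..140). The gripper is over the short block and the glue is clear of it. Next I'll grasp the short block.

Request:
send_rows(
  steps=[
    {"tx": 0.01, "ty": 0.01, "tz": 0.39, "turn": 0, "grip": 1},
    {"tx": 0.01, "ty": 0.01, "tz": 0.39, "turn": 0, "grip": 1},
    {"tx": 0, "ty": 0.01, "tz": 0.39, "turn": 0, "grip": 1},
    {"tx": 0, "ty": 0, "tz": 0, "turn": 0, "grip": 1},
    {"tx": 0, "ty": 0, "tz": 0, "turn": 0, "grip": 0.3},
    {"tx": 0, "ty": 0, "tz": 0, "turn": 0, "grip": 0.3},
    {"tx": 0, "ty": 0, "tz": 0, "turn": 0, "grip": 0.3},
    {"tx": 0, "ty": 0, "tz": 0, "turn": 0, "grip": 0.3},
    {"tx": 0, "ty": 0, "tz": 0, "turn": 0, "grip": 0.3},
    {"tx": 0, "ty": 0, "tz": 0, "turn": 0, "grip": 0.3},
    {"tx": 0, "ty": 0, "tz": 0, "turn": 0, "grip": 0.3},
    {"tx": 0, "ty": 0, "tz": 0, "turn": 0, "grip": 0.3},
  ],
)

```text
time: 19.4
position: [0.4494, 0.1937, 0.0363]
tool_rot: [-2.199, -2.243, -0.0]
ft_force: [-1.2, 0.3, 3.2]
grip_width: 0.504
grip_force: 25.0
```

Run:
```python
from h import *
show()
# final short centre y ~ 10.8+62.5=73.5, x 642.9 ; leave 12/13 mm
plan((632,86,96),-1.8,6)
```

```text
[449.4 193.7  36.3] 1.15 F [-1.2  0.3  3.2] w 43.8 tilt [-0.  0. -1.]
[-0.309, 0.501, -0.166, 0.061]
[-0.305, 0.504, -0.166, 0.061]
[-0.301, 0.506, -0.166, 0.061]
[-0.296, 0.509, -0.166, 0.061]
[-0.292, 0.511, -0.166, 0.061]
[-0.288, 0.514, -0.166, 0.061]
```

Request:
send_rows(
  steps=[
    {"tx": 0, "ty": 0, "tz": -0.5, "turn": 0, "grip": 0.3},
    {"tx": 0, "ty": 0, "tz": -0.5, "turn": 0, "grip": 0.3},
    {"tx": -0.31, "ty": 0.5, "tz": 0, "turn": 0.06, "grip": 0.3},
    {"tx": -0.3, "ty": 0.5, "tz": 0, "turn": 0.06, "grip": 0.3},
    {"tx": -0.3, "ty": 0.51, "tz": 0, "turn": 0.06, "grip": 0.3},
    {"tx": -0.3, "ty": 0.51, "tz": 0, "turn": 0.06, "grip": 0.3},
    {"tx": -0.29, "ty": 0.51, "tz": 0, "turn": 0.06, "grip": 0.3},
    {"tx": -0.29, "ty": 0.51, "tz": 0, "turn": 0.06, "grip": 0.3},
    {"tx": 0, "ty": 0, "tz": 0, "turn": 0, "grip": 0.3},
    {"tx": 0, "ty": 0, "tz": 0, "turn": 0, "grip": 0.3},
  ],
)

```text
time: 20.65
position: [0.6309, 0.0864, 0.0954]
tool_rot: [-2.254, -2.187, 0.002]
ft_force: [-0.2, -0.0, -0.2]
grip_width: 0.502
grip_force: 25.0
```

Run:
```python
from h import *
show()
plan((643.4,86,36.4),-1.8,3)
```

```text
[630.9  86.4  95.4] -1.73 F [-0.2 -0.  -0.2] w 43.7 tilt [-0.002  0.    -1.   ]
[-0.0, 0.069, 0.328, 0.003]
[-0.0, 0.069, 0.328, 0.003]
[-0.0, 0.069, 0.328, 0.003]
```

Request:
send_rows(
  steps=[
    {"tx": 0, "ty": 0, "tz": 0.33, "turn": 0, "grip": 0.3},
    {"tx": 0, "ty": 0, "tz": 0.33, "turn": 0, "grip": 0.3},
    {"tx": 0, "ty": 0, "tz": 0.33, "turn": 0, "grip": 0.3},
    {"tx": 0, "ty": 0, "tz": 0, "turn": 0, "grip": 0.3},
    {"tx": 0, "ty": 0.05, "tz": 0, "turn": 0, "grip": 0.3},
    {"tx": 0, "ty": 0.05, "tz": 0, "turn": 0, "grip": 0.3},
    {"tx": 0, "ty": 0.05, "tz": 0, "turn": 0, "grip": 0.3},
    {"tx": 0, "ty": 0.03, "tz": 0, "turn": 0, "grip": 0.3},
    {"tx": 0, "ty": 0.02, "tz": 0, "turn": 0, "grip": 0.3},
    {"tx": 0, "ty": 0.02, "tz": 0, "turn": 0, "grip": 0.3},
    {"tx": 0, "ty": 0, "tz": 0, "turn": 0, "grip": 0.3},
  ],
)

```text
time: 22.02
position: [0.6435, 0.0858, 0.0364]
tool_rot: [-2.253, -2.186, 0.004]
ft_force: [-5.7, -0.5, 1.2]
grip_width: 0.504
grip_force: 25.0
```

Request:
send_rows(
  steps=[
    {"tx": -0.05, "ty": 0, "tz": 0, "turn": 0, "grip": 0.3},
    {"tx": -0.05, "ty": 0, "tz": 0, "turn": 0, "grip": 0.3},
    {"tx": -0.05, "ty": 0, "tz": 0, "turn": 0, "grip": 0.3},
    {"tx": -0.02, "ty": 0, "tz": 0, "turn": 0, "grip": 0.3},
    {"tx": 0, "ty": 0, "tz": 0, "turn": 0, "grip": 0.3},
  ],
)

```text
time: 22.65
position: [0.6432, 0.077, 0.0361]
tool_rot: [-2.252, -2.186, 0.001]
ft_force: [-4.0, 1.7, -0.5]
grip_width: 0.499
grip_force: 25.0
```

Request:
send_rows(
  steps=[
    {"tx": -0.03, "ty": 0, "tz": 0, "turn": 0, "grip": 0.3},
    {"tx": -0.03, "ty": 0, "tz": 0, "turn": 0, "grip": 0.3},
    {"tx": 0, "ty": 0, "tz": 0, "turn": 0, "grip": 0.3},
  ],
)

```text
time: 23.02
position: [0.6431, 0.0753, 0.0361]
tool_rot: [-2.25, -2.186, -0.001]
ft_force: [-3.8, 5.1, -0.6]
grip_width: 0.501
grip_force: 25.0
```

Request:
send_rows(
  steps=[
    {"tx": -0.03, "ty": 0.02, "tz": 0, "turn": 0, "grip": 0.3},
    {"tx": -0.03, "ty": 0, "tz": 0, "turn": 0, "grip": 0.3},
    {"tx": 0, "ty": 0, "tz": 0, "turn": 0, "grip": 0.3},
  ],
)

```text
time: 23.4
position: [0.6432, 0.0752, 0.0362]
tool_rot: [-2.245, -2.185, -0.003]
ft_force: [-6.7, 10.7, 2.6]
grip_width: 0.504
grip_force: 25.0
```

The short block is in contact, so I'll release, lift and move away to check.

Request:
send_rows(
  steps=[
    {"tx": 0, "ty": 0, "tz": 0, "turn": 0, "grip": 1},
    {"tx": 0, "ty": 0, "tz": 0, "turn": 0, "grip": 1},
    {"tx": 0, "ty": 0, "tz": 0, "turn": 0, "grip": 1},
    {"tx": 0, "ty": 0, "tz": 0, "turn": 0, "grip": 1},
    {"tx": 0, "ty": 0, "tz": 0, "turn": 0, "grip": 1},
    {"tx": 0, "ty": 0, "tz": 0, "turn": 0, "grip": 1},
    {"tx": 0, "ty": 0, "tz": -0.6, "turn": 0, "grip": 1},
    {"tx": 0, "ty": 0, "tz": -0.8, "turn": 0, "grip": 1},
    {"tx": 0, "ty": 0, "tz": -0.9, "turn": 0, "grip": 1},
    {"tx": 0, "ty": 0, "tz": -0.9, "turn": 0, "grip": 1},
    {"tx": 0, "ty": 0, "tz": 0, "turn": 0, "grip": 1},
  ],
)

```text
time: 24.78
position: [0.6485, 0.0681, 0.2347]
tool_rot: [2.251, 2.183, 0.014]
ft_force: [1.1, -1.5, 0.0]
grip_width: 0.999
grip_force: 0.0
```

Request:
send_rows(
  steps=[
    {"tx": 0.5, "ty": -0.5, "tz": 0, "turn": 0, "grip": 1},
    {"tx": 0.5, "ty": -0.5, "tz": 0, "turn": 0, "grip": 1},
    {"tx": 0.5, "ty": -0.5, "tz": 0, "turn": 0, "grip": 1},
    {"tx": 0.5, "ty": -0.5, "tz": 0, "turn": 0, "grip": 1},
    {"tx": 0.5, "ty": -0.5, "tz": 0, "turn": 0, "grip": 1},
    {"tx": 0.7, "ty": 0, "tz": 0, "turn": 0, "grip": 1},
    {"tx": 0, "ty": 0, "tz": 0, "turn": 0, "grip": 1},
    {"tx": 0, "ty": 0, "tz": 0, "turn": 0, "grip": 1},
  ],
)

```text
time: 25.78
position: [0.5014, 0.2638, 0.2279]
tool_rot: [2.255, 2.187, -0.003]
ft_force: [0.2, -0.2, 0.1]
grip_width: 1.002
grip_force: 0.0
```

Run:
```python
from h import *
show()
d=ctrl.get_image("top")
fence(d,(175,170,235,195));measure(d,dict(row=(230,170,420,240)))
i=d["pixels"][:,:,::-1].copy();cv2.imwrite("pics/e.png",cv2.resize(i[160:260,170:420],(800,320),interpolation=cv2.INTER_CUBIC))
```

```text
[501.4 263.8 227.9] -1.75 F [ 0.2 -0.2  0.1] w 87.2 tilt [-0.001 -0.002 -1.   ]
fence [673.75 156.62  82.98  12.11  -1.78]
row [638.28 -27.32 253.42  41.09  -1.8 ]
```

View pics/e.png

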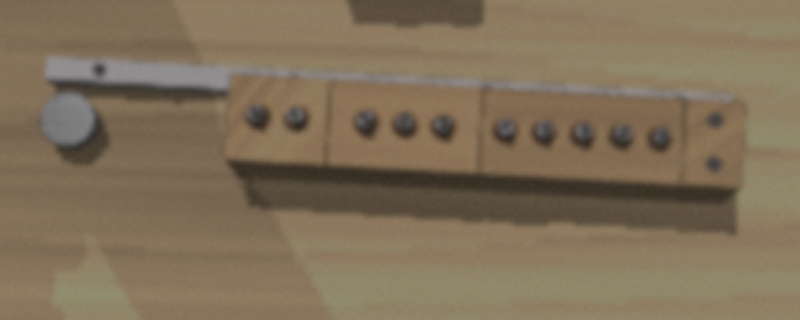

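The row is straight and tight along the fence, at crop px (228..742, 75..185). The joints at x = 328, 480 and 684 show no gaps. Overall length measures 253 mm against 255 nominal, parallel to the bar at -1.8°.

```bash
python3 -c "
from bench import ctrl
print(ctrl.close_job())"
```

```text
the job is handed in; nothing more can be done
None
```

I handed the job in at about 26 s: the long, mid and short blocks stand in order against the stop, flush with the fence and with no visible gaps; the judge returned no verdict.

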